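Fetch the boxed-in punch from the rack

ROBOT

A 6-joint arm with a two-finger parallel gripper is mounted at the origin on a cart in front of the work surface, level with it; the furniture and walls round the work are solid. World frame = base frame: x ahead of the robot, y to its left, z up, the work surface at z = 0. Lengths are in m, angles in rad, forces in N, time in s.
With the tool pointing down it reaches from about 0.375 to 0.975 m from the base axis. Payload 3.8 kg.
Tool frame: the origin (TCP) lies midway between the tips of the shut fingers; the grasp point (between the pads) lies 19 mm behind it; z points along the fingers, y is the line along which they close (so a half turn about z gives the same grasp; the last joint's range is limited). The gripper opens to 85 mm and grips with 20 to 120 N. Pads are 22 mm wide; open, the fingers measure 114 mm over their backs; the gripper's body (76 mm by 85 mm) begins 54 mm behind the grasp point. The pads swing forward as they close: fully open they stand 13 mm farther back than shut.
Start: joints at [-1.202, 0.264, 1.604, -0, 1.274, -0.037], TCP at [0.266, -0.62, 0.231] pointing down, gripper open.
Joint ranges: [-2.63, 2.63], [-0.94, 2.18], [0.31, 2.57], [-1.31, 4.45], [0, 2.66], [-2.55, 2.55]. Speed limits (rad/s): [2.57, 2.57, 3.14, 3.14, 3.14, 3.14].

INTERFACE

Orientations are given as a rotation vector (axis times angle).
In Python, from workcell import bot gives the robot as it stands.
- The arm moves only by the tool servo_tool, never from a script. Its argument "series" is a list of rows, each a list of 7 numbers: the shift along the world's x, y, z in units of 0.15 m (1.0 is 0.15 m), then the turn, a rotation vector about the world's x, y, z in units of 180 degrees (1.0 is 180 degrees), then the closure, from 0 (fully open) to 1 (shut). A call has 1 to 20 rows; each row is the pose to reach, as a shift and turn from the pose commanded when the call began, turning the shorter way round; what a row does not reach only later rows make up. A row lasts 1/10 s, in which the tool goes at most 50 mm and 8.59 degrees, less where a joint would pass 70% of its speed; a pose out of reach is approached as far as the arm can. A call with a number of a shift or a turn outside -1 to 1 is refused whole. A call with a gripper value outside its range is refused whole. The fingers move at their own pace and stop on an object; "newtons" is the grip in N (left out, the last holds). Time passes only in rows, so rows that repeat a pose let the fingers close. It gives the time, the measured TCP pose, the force, the opening and the grip force at its end, in the units of the state.
- bot.read_state(): the state, without advancing time (a new reading comes with each control period).
- bot.read_camera(name): name is "scene" or "top"; returns the picture (480x640x3 uint8, red, green, blue); there is no depth.
- bot.camera_info(name): a dict with "vertical_fov" (degrees; the focal length in pixels is half the picture's height over the tangent of half this angle, whatever the lens; pixels are square), "cx", "cy" (the principal point, pixels), "R" (3x3) and "t" (3): a world point X has camera coordinates R X + t. Camera axes: x right, y down, z forward; pixel columns grow to the right and rows downward; lengths in m; the calibration is good to about 2 mm. A picture is of the moment at which its call begins. camera_info takes no time and is no camera call.
- bot.finish_job(): hands the job in; it is judged then, once.
Trained networks look in the newest picture that a camera, given by its name, has taken for a name from the list of things; names that differ only in an ending like _2 or _b are one class to them, and where a whole thing is asked for, a point or a joint stands for the part that bears it (a point fixed in the world has none). Each returns a list of dicts, best first, with "score" (0 to 1); they miss things now and then, are a little off and sometimes report something else, mostly with a low value. They report only what shows in the picture. A call takes as long as a camera call.
- bot.recognise(target, camera): "box" ([left, top, right, bottom] as shares, 0 to 1, of the picture: columns of its width, rows of its height, round what is visible of it).
- bot.trace(target, camera): "mask" (480x640 bool, what is visible of it) and "box" ([left, top, right, bottom] as shares, 0 to 1, of the picture: columns of its width, rows of its height, round what is visible of it).
- bot.mark_of(target, camera): "at" ([row, column] as shares, 0 to 1, of the picture: columns of its width, rows of its height: a listed point, or the origin of a listed thing).
The state is a dict: "time": time; "q": joint angles; "joint_vel": joint speeds; "joint_torque": joint torques, N m; "tool_pos": TCP position; "tcp_rot": TCP orientation; "wrist_force": force on the tool from outside, world axes, zero at the start; "torque": the same for the moment, N m; "width": opening from 0.0 (shut) to 1.0 (fully open); "grip_force": force on a finger pad.
Only numpy, scipy, OpenCV 4.12 (cv2) and the standard library are available. Lean on these libraries where they do the work, as an engineer would, in place of code of your own. Each camera call takes 0.05 s, during which the arm holds its last target. There are 200 camera calls.

TASK

The tall punch stands hemmed in on the dark rack between the short punch and the tally counter: first clear these two aside, standing both on the black mat together. Then take the tall punch out and stand it on the steel plate, in the middle between the four pins, and last put the short punch and the counter back on the rack, each on the place it came from. Keep all three upright throughout.

Things in the scene. Friction and masses are not known exactly. Their poses are not given: they have to be found in the camera images.
- punch_tall: Tall spare punch: plain ground-steel block 35 (x) x 36 (y) mm, 55 mm high plus a 3 mm button on top, about 0.5 kg. Origin: centre of its underside; z up. It stands on the middle seat of the rack. Its faces along the rack's y are shut off by the cheeks, so it is gripped on the two faces along the rack's x, which come free once both neighbours (gaps of about 8 mm) are gone.
- punch_short: Short spare punch: plain ground-steel block 32 (x) x 50 (y) mm, 40 mm high plus a 3 mm button on top, about 0.45 kg. Origin: centre of its underside; z up. It stands on one of the two end seats of the rack, its 50 mm side along the row, so that its 32 mm sides (gripped along its x) are open.
- counter: Tally counter: light-coloured upright drum, 45 mm diameter, 26 mm high, with a flat fixed lever plate on top (to 33 mm, over the drum's +x edge, standing out 0.5 mm) and a dark knob on its -y side (to 26 mm from the origin), about 0.09 kg. Origin: on the underside, 3 mm from the drum's axis (which lies at +3 mm on its y); z up. It stands on the other end seat, its y along the row, and is gripped along its x.
- rack: Punch rack, fixed: dark steel base 176 (x) x 96 (y) x 8 mm with three grey seat marks in a row along its x, at x = -52, 0 and +52 mm. Beside the middle seat stand two aluminium cheeks at y = 23 to 29 mm either side, 26 mm long in x, up to 48 mm above the bench. Origin: centre of its underside, on the bench; the seats' top is 8 mm higher. Which of the two neighbours has which end seat changes from start to start.
- mat: Black rubber mat, the side area, fixed: 210 (x) x 100 (y) x 3 mm thick, with a thin grey line along each long edge. Origin: centre of its underside, on the bench.
- plate: Square steel setting plate, fixed: 100 x 100 x 8 mm, with a dark 48 mm square in the middle and four brass pins (8 mm diameter, up to 18 mm above the bench) at x, y = +-38 mm. Origin: centre of its underside, on the bench. Mat and plate change sides of the rack from start to start.

How it is judged:
On the way, in this order (a step that is already met when the one before it is completed fails the run):
1. the short punch and the counter stand together on the mat, released, the tall punch still on its seat (x of punch_short in the frame of mat between -0.105 and 0.105 m and y of punch_short in the frame of mat between -0.05 and 0.05 m and z of each of punch_short, counter in the frame of mat below 0.007 m and angle between each of punch_short, counter's own z axis and vertical below 0.1 rad and linear speed of each of punch_short, counter below 0.02 m/s and contact force between the fingers and punch_short below 0.1 N and x of counter in the frame of mat between -0.105 and 0.105 m and y of counter in the frame of mat between -0.05 and 0.05 m and contact force between the fingers and counter below 0.1 N and distance of punch_tall from where it was at the start of the episode below 0.015 m), for 0.2 s.
2. the tall punch stands on the plate between the pins, released (horizontal distance between punch_tall and plate below 0.012 m and z of punch_tall in the frame of plate below 0.012 m and angle between punch_tall's own z axis and vertical below 0.1 rad and linear speed of punch_tall below 0.02 m/s and contact force between the fingers and punch_tall below 0.1 N), for 0.2 s.
At the end, for the whole second after the job is handed in: The tall punch stands upright on the plate within 12 mm of its middle; the short punch and the counter stand upright on the rack, each within 15 mm of where it was at the start; all are released and at rest (all of step 2 and distance of each of punch_short, counter from where it was at the start of the episode below 0.015 m and angle between each of punch_short, counter's own z axis and vertical below 0.1 rad and linear speed of each of punch_short, counter below 0.02 m/s and contact force between the fingers and punch_short below 0.1 N and contact force between the fingers and counter below 0.1 N); the robot touches nothing.
It fails at once if one of the three things is tipped over (beyond 30 degrees) (angle between any of punch_tall, punch_short, counter's own z axis and vertical above 0.52 rad).
It also fails if it takes over 102 s, if anything falls off the work surface, if the arm or the gripper's body presses on something with over 40 N, if the wrist force passes 120 N, or if a joint passes its speed limit or range.

## Working session

There is one attempt and no reset: what is moved stays moved. The work goes in short steps, Python scripts to look and compute and a tool call to move; the robot and the scene stay as the last step left them, time stands still between calls to the robot, and variables do not carry over. Pictures are saved under pics/ and viewed, at most 14 in all, crops included, and the job is handed in when it is done.

Besides the shell and the picture viewer there is one more tool, called as a command line: name --pt "numbers of a row" for each row, then --argument value for the rest. servo_tool: Moves the arm, as the interface text tells. Shifts and turns lie within -1 to 1; 1 stands for 0.15 m of shift or 180 degrees of turn. Its arguments: {"type":"object","properties":{"series":{"type":"array","items":{"type":"array","items":{"type":"number"}}},"newtons":{"type":"number"}},"required":["series"]}

```bash
mkdir -p pics
cat > h.py <<'E'
import numpy as np,cv2
from workcell import bot
def cam(n):
    i=bot.camera_info(n);f=240/np.tan(np.radians(i["vertical_fov"])/2)
    return f,i["cx"],i["cy"],np.array(i["R"]),np.array(i["t"])
def back(n,u,v,z):
    f,cx,cy,R,t=cam(n);d=R.T@np.array([(u-cx)/f,(v-cy)/f,1]);c=-R.T@t
    return c+d*(z-c[2])/d[2]
def proj(n,X):
    f,cx,cy,R,t=cam(n);p=R@np.array(X)+t;return f*p[0]/p[2]+cx,f*p[1]/p[2]+cy
def save(n,name):
    im=bot.read_camera(n);cv2.imwrite(f"pics/{name}.png",im[:,:,::-1]);return im
E
python3 - <<'E'
from h import *
np.set_printoptions(precision=4,suppress=True)
for n in("top","scene"):
    im=save(n,n+"0");i=bot.camera_info(n);print(n,i["vertical_fov"],-np.array(i["R"]).T@i["t"])
    for o,z in(("rack",.008),("mat",.003),("plate",.008),("punch_tall",.063),("punch_short",.048),("counter",.041)):
        r=bot.trace(o,n); 
        if r:
            m=r[0]["mask"].astype(np.uint8);c=cv2.minAreaRect(np.argwhere(m)[:,::-1].astype(np.float32))
            b=[back(n,*p,z)[:2] for p in cv2.boxPoints(c)]
            print(o,round(r[0]["score"],2),np.round(c[0],1),back(n,*c[0],z)[:2],"corners",np.array(b).round(3).tolist())
        k=bot.mark_of(o,n)
        if k:
            a=k[0]["at"];print("  mark",round(k[0]["score"],2),a[1]*640,a[0]*480,back(n,a[1]*640,a[0]*480,0.008 if o.startswith(("pu","co")) else 0)[:2])
print(bot.read_state())
E
```

```text
top 54.89727166264781 [0.4467 0.2052 0.8766]
rack 0.79 [328.6 241.4] [0.5087 0.1956] corners [[0.548, 0.289], [0.61, 0.212], [0.47, 0.102], [0.409, 0.179]]
  mark 0.57 329.984 240.38400000000001 [0.5113 0.1929]
mat 0.76 [389.2 198.3] [0.5949 0.0818] corners [[0.631, 0.192], [0.706, 0.123], [0.559, -0.028], [0.487, 0.042]]
  mark 0.79 385.088 201.12 [0.5897 0.0892]
plate 0.69 [345.3 263.6] [0.4678 0.1631] corners [[0.477, 0.198], [0.504, 0.158], [0.459, 0.128], [0.432, 0.169]]
  mark 0.84 279.296 287.424 [0.4198 0.2861]
punch_tall 0.77 [328.6 238.9] [0.5092 0.1962] corners [[0.514, 0.22], [0.534, 0.192], [0.505, 0.172], [0.485, 0.2]]
  mark 0.58 326.208 242.88 [0.5058 0.2   ]
punch_short 0.74 [310.6 216.8] [0.5494 0.2297] corners [[0.559, 0.26], [0.581, 0.234], [0.54, 0.2], [0.518, 0.225]]
  mark 0.87 308.48 217.39200000000002 [0.5532 0.2348]
counter 0.65 [345.6 265.3] [0.464  0.1641] corners [[0.454, 0.194], [0.494, 0.176], [0.474, 0.134], [0.435, 0.153]]
  mark 0.66 344.576 260.976 [0.4727 0.1646]
scene 48.058963316821526 [ 0.5264 -0.2036  0.7879]
rack 0.94 [297.8 254.4] [0.5064 0.1
[... 732 characters left out ...]
0.92 323.392 234.57600000000002 [0.5491 0.2325]
counter 0.3 [354.1 322. ] [0.5886 0.067 ] corners [[0.487, 0.03], [0.628, 0.184], [0.696, 0.106], [0.554, -0.036]]
  mark 0.78 270.71999999999997 271.104 [0.4628 0.1674]
{'time': 1.3, 'q': array([-1.2019,  0.2639,  1.604 ,  0.    ,  1.2737, -0.0369]), 'joint_vel': array([ 0.0013,  0.0007,  0.0024,  0.0002, -0.0005, -0.0001]), 'joint_torque': array([  0.0001, -51.5069, -36.7714,  -0.0001,   0.0012,  -0.    ]), 'tool_pos': array([ 0.2665, -0.6202,  0.2313]), 'tcp_rot': array([-3.0771, -0.633 , -0.    ]), 'wrist_force': array([-0.1093,  0.1155, -0.358 ]), 'torque': array([-0.037 , -0.0413, -0.0283]), 'grip_force': 0.0, 'width': 0.9998043328328703}
```

View pics/top0.png

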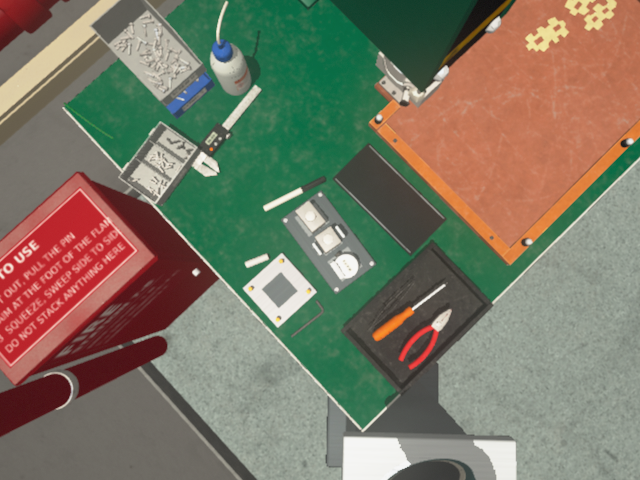

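View pics/scene0.png

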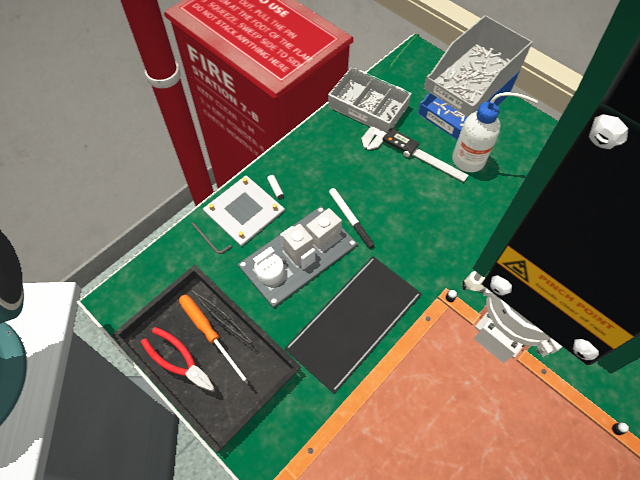

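The top view shows the rack row running from the short punch (310,215) over the tall punch (328,239) to the counter (346,265). The mat is at (389,198), the plate at (280,289), and the press is at upper right. The scene view agrees. Next I'll fit poses to the traced masks with size models.

```bash
cat >> h.py <<'E'
from scipy.optimize import minimize
def box(x,y,z0,z1,cx=0,cy=0): return [[cx+a*x/2,cy+b*y/2,z] for a in(-1,1) for b in(-1,1) for z in(z0,z1)]
def cyl(r,z0,z1,cx=0,cy=0): return [[cx+r*np.cos(a),cy+r*np.sin(a),z] for a in np.linspace(0,6.283,24) for z in(z0,z1)]
M=dict(rack=(0,[box(.176,.096,0,.008)]),mat=(0,[box(.21,.1,0,.003)]),plate=(0,[box(.1,.1,0,.008)]),
 punch_tall=(.008,[box(.035,.036,0,.055)+cyl(.005,.055,.058)]),punch_short=(.008,[box(.032,.05,0,.04)+cyl(.005,.04,.043)]),
 counter=(.008,[cyl(.0225,0,.026,0,.003),cyl(.003,.01,.018,0,-.023)]))
def render(n,o,p,base,S=4):
    m=np.zeros((480*S,640*S),np.uint8);c,s=np.cos(p[2]),np.sin(p[2])
    for part in M[o][1]:
        P=np.array([proj(n,(p[0]+c*a-s*b,p[1]+s*a+c*b,base+z)) for a,b,z in part])
        cv2.fillConvexPoly(m,cv2.convexHull(np.round((P+.5)*S).astype(np.int32)),1)
    return m
def fit(o,masks,p0,base=None):
    base=M[o][0] if base is None else base
    T={n:cv2.resize(m.astype(np.uint8),None,fx=4,fy=4,interpolation=cv2.INTER_NEAREST) for n,m in masks.items()}
    def cost(p):
        q=[p[0]/100,p[1]/100,p[2]/10];J=0
        for n,t in T.items():
            r=render(n,o,q,base);J+=1-(r&t).sum()/(r|t).sum()
        return J/len(T)
    b=minimize(cost,[p0[0]*100,p0[1]*100,p0[2]*10],method="Nelder-Mead",options=dict(initial_simplex=[[p0[0]*100+a,p0[1]*100+b,p0[2]*10+c] for a,b,c in((0,0,0),(.8,0,0),(0,.8,0),(0,0,1))],maxfev=120,xatol=.01,fatol=1e-4))
    return np.array([b.x[0]/100,b.x[1]/100,b.x[2]/10]),b.fun
E
python3 - <<'E'
from h import *
np.set_printoptions(precision=4,suppress=True)
P0=dict(rack=(.509,.196,.67),mat=(.593,.083,.79),plate=(.419,.287,.75),punch_tall=(.506,.2,.67),punch_short=(.55,.233,.67-1.571),counter=(.466,.166,.67-1.571))
ims={n:bot.read_camera(n) for n in("top","scene")}
for o,p in P0.items():
    masks={}
    for n in ims:
        u,v=proj(n,(p[0],p[1],.02))
        for r in bot.trace(o,n):
            m=r["mask"];ys,xs=np.where(m)
            if np.hypot(xs.mean()-u,ys.mean()-v)<12:
                if o in("rack","plate","mat"):
                    k=np.zeros((480,640),np.uint8);cv2.fillConvexPoly(k,cv2.convexHull(np.c_[xs,ys].astype(np.int32)),1);m=k
                masks[n]=m;break
    print(o,[(n,*(np.round(x,4) for x in fit(o,{n:masks[n]},p))) for n in masks])
    if len(masks)==2: print("   joint",*fit(o,masks,p))
for q in((440,50),(405,85),(376,60),(530,250),(370,120),(420,455)): print(q,back("top",*q,0)[:2],back("top",*q,.3)[:2])
a=ims["top"][170:340,230:460];b=ims["scene"][170:330,200:400]
cv2.imwrite("pics/crops.png",np.vstack([cv2.resize(x,(600,300),interpolation=cv2.INTER_CUBIC) for x in(a[20:135,20:250],b[20:120])])[:,:,::-1])
E
```

```text
rack [('top', array([0.5098, 0.1961, 0.6634]), np.float64(0.022)), ('scene', array([0.5072, 0.1993, 0.6643]), np.float64(0.0192))]
   joint [0.5087 0.1979 0.6683] 0.04448068776272146
mat [('top', array([0.5959, 0.0818, 0.8122]), np.float64(0.0258)), ('scene', array([0.5927, 0.0845, 0.8103]), np.float64(0.0268))]
   joint [0.5943 0.0825 0.8063] 0.047252477032151574
plate [('top', array([0.4171, 0.2847, 0.7609]), np.float64(0.0202)), ('scene', array([0.4142, 0.2876, 0.7696]), np.float64(0.0255))]
   joint [0.4164 0.2855 0.7705] 0.04996685035825943Traceback (most recent call last):
  File "<stdin>", line 15, in <module>
  File "h.py", line 33, in fit
    b=minimize(cost,[p0[0]*100,p0[1]*100,p0[2]*10],method="Nelder-Mead",options=dict(initial_simplex=[[p0[0]*100+a,p0[1]*100+b,p0[2]*10+c] for a,b,c in((0,0,0),(.8,0,0),(0,.8,0),(0,0,1))],maxfev=120,xatol=.01,fatol=1e-4))
    res = _minimize_neldermead(fun, x0, args, callback, bounds=bounds,
                               **options)
    fsim[j] = func(sim[j])
              ~~~~^^^^^^^^
    fx = function(np.copy(x), *(wrapper_args + args))
  File "h.py", line 31, in cost
    r=render(n,o,q,base);J+=1-(r&t).sum()/(r|t).sum()
  File "h.py", line 22, in render
    P=np.array([proj(n,(p[0]+c*a-s*b,p[1]+s*a+c*b,base+z)) for a,b,z in part])
                ~~~~^^^^^^^^^^^^^^^^^^^^^^^^^^^^^^^^^^^^^^
  File "h.py", line 10, in proj
    f,cx,cy,R,t=cam(n);p=R@np.array(X)+t;return f*p[0]/p[2]+cx,f*p[1]/p[2]+cy
                ~~~^^^
  File "h.py", line 4, in cam
    i=bot.camera_info(n);f=240/np.tan(np.radians(i["vertical_fov"])/2)
ValueError: time passes only in moves, steps and waits
```

```bash
sed -i 's/^def cam/import functools\n@functools.cache\ndef cam/' h.py
cat > m.py <<'E'
from h import *
np.set_printoptions(precision=4,suppress=True)
def measure(P0,base=None):
    ims={n:bot.read_camera(n) for n in("top","scene")}
    for o,p in P0.items():
        masks={}
        for n in ims:
            u,v=proj(n,(p[0],p[1],.02))
            for r in bot.trace(o,n):
                ys,xs=np.where(r["mask"])
                if np.hypot(xs.mean()-u,ys.mean()-v)<25: masks[n]=r["mask"];break
        F=[fit(o,{n:masks[n]},p,base) for n in masks]
        print(o,[(n,f[0].round(4),round(f[1],3)) for n,f in zip(masks,F)],"mean",np.mean([f[0] for f in F],0))
    return ims
E
python3 - <<'E'
from m import *
ims=measure(dict(punch_tall=(.506,.2,.67),punch_short=(.55,.233,.67-1.571),counter=(.466,.166,.67-1.571)))
for q in((440,50),(405,85),(376,60),(530,250),(370,120),(420,455)): print(q,back("top",*q,0)[:2],back("top",*q,.3)[:2])
a=ims["top"];b=ims["scene"]
cv2.imwrite("pics/crops.png",np.vstack([cv2.resize(x,(600,300),interpolation=cv2.INTER_CUBIC) for x in(a[185:295,230:450],b[190:310,190:430])])[:,:,::-1])
E
```

```text
punch_tall [('top', array([0.5106, 0.198 , 0.7087]), np.float64(0.093)), ('scene', array([0.5079, 0.1993, 0.613 ]), np.float64(0.201))] mean [0.5093 0.1987 0.6609]
punch_short [('top', array([ 0.5521,  0.2305, -0.8795]), np.float64(0.055)), ('scene', array([ 0.5496,  0.2332, -0.9106]), np.float64(0.073))] mean [ 0.5509  0.2319 -0.895 ]
counter [('top', array([ 0.4632,  0.1617, -0.8463]), np.float64(0.125)), ('scene', array([ 0.4599,  0.1647, -0.7677]), np.float64(0.121))] mean [ 0.4615  0.1632 -0.807 ]
(440, 50) [ 0.8936 -0.0142] [0.7407 0.0609]
(405, 85) [0.8204 0.054 ] [0.6925 0.1057]
(376, 60) [0.8695 0.1117] [0.7248 0.1437]
(530, 250) [ 0.5034 -0.1882] [ 0.484  -0.0536]
(370, 120) [0.7482 0.1212] [0.645 0.15 ]
(420, 455) [0.1214 0.0175] [0.2327 0.0818]
```

View pics/crops.png

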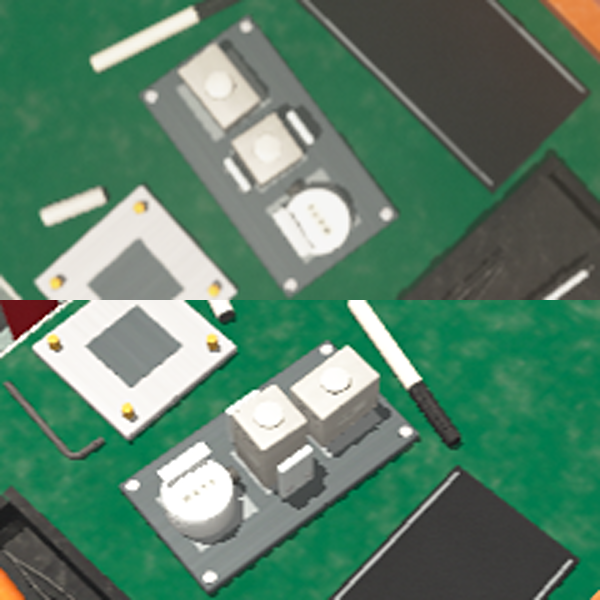

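The crop shows the counter's lever plate on the side away from the mat and its knob toward the tall punch. The short punch is at the far end, which agrees with the fits. I'll locate the press head before moving.

Run:
```python
from m import *
def tri(a,b):
    A=[];B=[]
    for n,(u,v) in(("top",a),("scene",b)):
        f,cx,cy,R,t=cam(n);K=np.array([[f,0,cx],[0,f,cy],[0,0,1]]);A.append(K@np.c_[R,t]);B.append(np.array([[u],[v]],float))
    X=cv2.triangulatePoints(*A,*B);return (X[:3]/X[3]).ravel()
print("bracket",tri((388,97),(500,355)),tri((378,118),(452,295)))
print("bolt",tri((493,25),(588,352)),tri((628,142),(622,422)))
```

```text
bracket [ 0.8562  0.0674 -0.146 ] [0.74   0.1094 0.0338]
bolt [ 0.8227 -0.0375  0.2205] [ 0.6802 -0.1392  0.4047]
```

servo_tool --pt "0.4 1 0 0 0 0.04 0" --pt "0.4 1 0 0 0 0.04 0" --pt "0.4 1 0 0 0 0.04 0" --pt "0.4 1 0 0 0 0.04 0" --pt "0.4 1 0 0 0 0.08 0" --newtons 40

```text
time: 2.7
tool_pos: [0.3273, -0.4683, 0.2316]
tcp_rot: [2.97, 1.022, 0.0]
wrist_force: [0.2, -1.3, 0.6]
width: 0.999
grip_force: 0.0
```

servo_tool --pt "0.32 1 0 0 0 0 0" --pt "0.32 1 0 0 0 0 0" --pt "0.32 1 0 0 0 0 0" --pt "0.32 1 0 0 0 0 0"

```text
time: 3.1
tool_pos: [0.3753, -0.3166, 0.2314]
tcp_rot: [-2.971, -1.019, -0.002]
wrist_force: [-1.4, -0.9, 1.0]
width: 1.001
grip_force: 0.0
```

servo_tool --pt "0.32 1 0 0 0 0 0" --pt "0.32 1 0 0 0 0 0" --pt "0.32 1 0 0 0 0 0" --pt "0.32 1 0 0 0 0 0"

```text
time: 3.5
tool_pos: [0.4237, -0.1671, 0.2317]
tcp_rot: [-2.971, -1.02, -0.002]
wrist_force: [0.3, -1.6, 0.1]
width: 0.998
grip_force: 0.0
```

servo_tool --pt "0.32 1 0 0 0 0 0" --pt "0.32 1 0 0 0 0 0" --pt "0.32 1 0 0 0 0 0" --pt "0.32 1 0 0 0 0 0"

```text
time: 3.9
tool_pos: [0.4722, -0.0174, 0.2317]
tcp_rot: [-2.971, -1.02, -0.003]
wrist_force: [0.0, -0.4, -0.4]
width: 0.998
grip_force: 0.0
```

servo_tool --pt "0.32 1 0 0 0 0 0" --pt "0.32 1 0 0 0 0 0" --pt "0.32 1 0 0 0 0 0" --pt "0.32 1 0 0 0 0 0"

```text
time: 4.3
tool_pos: [0.5206, 0.1323, 0.2314]
tcp_rot: [-2.972, -1.018, -0.003]
wrist_force: [0.8, -0.8, -0.6]
width: 0.999
grip_force: 0.0
```

servo_tool --pt "0.2 0.66 -0.4 0 0 0 0" --pt "0.2 0.66 -0.87 0 0 0 0" --pt "0.2 0.66 -0.87 0 0 0 0" --pt "0.2 0.66 -0.87 0 0 0 0" --pt "0.2 0.66 -0.87 0 0 0 0" --pt "0.2 0.66 -0.87 0 0 0 0"

```text
time: 4.9
tool_pos: [0.5492, 0.2271, 0.1008]
tcp_rot: [2.973, 1.012, -0.001]
wrist_force: [0.0, 0.6, 0.2]
width: 0.999
grip_force: 0.0
```

Run:
```python
from m import *
a=save("top","t1");b=save("scene","s1")
cv2.imwrite("pics/c1.png",np.hstack([cv2.resize(x,(400,400),interpolation=cv2.INTER_CUBIC) for x in(a[150:310,240:400],b[140:300,220:380])])[:,:,::-1])
s=bot.read_state();print(s["tool_pos"],s["tcp_rot"],s["q"])
```

```text
[0.5502 0.2277 0.1028] [2.9737 1.0117 0.0048] [ 0.3509  0.2245  1.9031 -0.0007  1.0109  1.2662]
```

View pics/c1.png

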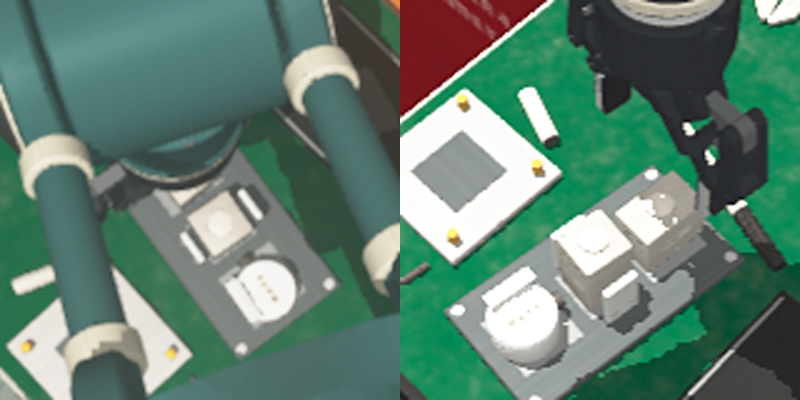

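servo_tool --pt "0.013 0.013 -0.2 0 0 0 0" --pt "0.013 0.013 -0.4 0 0 0 0" --pt "0.013 0.013 -0.58 0 0 0 0" --pt "0.013 0.013 -0.58 0 0 0 0" --pt "0.013 0.013 -0.58 0 0 0 0.3" --pt "0.013 0.013 -0.58 0 0 0 0.5" --pt "0.013 0.013 -0.58 0 0 0 0.8" --pt "0.013 0.013 -0.58 0 0 0 1" --pt "0.013 0.013 -0.58 0 0 0 1" --pt "0.013 0.013 -0.58 0 0 0 1" --pt "0.013 0.013 -0.58 0 0 0 1" --newtons 45

```text
time: 6.1
tool_pos: [0.5519, 0.2315, 0.016]
tcp_rot: [-2.973, -1.014, -0.005]
wrist_force: [-1.1, 0.1, 6.9]
width: 0.368
grip_force: 46.3
```

servo_tool --pt "0 0 0.2 0 0 0 1" --pt "0 0 0.45 0 0 0 1" --pt "0 0 0.45 0 0 0 1" --pt "0.15 -0.29 0.45 0 0 0 1" --pt "0.3 -0.58 0.45 0 0 0 1" --pt "0.43 -0.84 0.45 0 0 0 1" --pt "0.43 -0.84 0.45 0 0 0 1" --pt "0.43 -0.84 0.25 0 0 0 1" --pt "0.43 -0.84 0.1 0 0 0 1" --pt "0.43 -0.84 0.02 0 0 0 1" --pt "0.43 -0.84 -0.02 0 0 0 1" --pt "0.43 -0.84 -0.03 0 0 0 1" --pt "0.43 -0.84 -0.03 0 0 0 1"

```text
time: 7.4
tool_pos: [0.6142, 0.105, 0.0108]
tcp_rot: [-2.973, -1.015, 0.003]
wrist_force: [-6.1, -0.9, 6.6]
width: 0.368
grip_force: 48.9
```

servo_tool --pt "0 0 0 0 0 0 0.5" --pt "0 0 0 0 0 0 0" --pt "0 0 0 0 0 0 0" --pt "0 0 0 0 0 0 0" --pt "0 0 0 0 0 0 0" --pt "0 0 0.25 0 0 0 0" --pt "0 0 0.5 0 0 0 0" --pt "0 0 0.65 0 0 0 0" --pt "-0.3 0 0.65 0 0 0 0" --pt "-0.6 0.15 0.65 0 0 0 0" --pt "-1 0.4 0.65 0 0 0 0" --pt "-1 0.4 0.65 0 0 0 0" --pt "-1 0.4 0.65 0 0 0 0" --pt "-1 0.4 0.65 0 0 0 0"

```text
time: 8.8
tool_pos: [0.4653, 0.165, 0.1071]
tcp_rot: [2.973, 1.015, 0.002]
wrist_force: [0.3, 0.3, 0.2]
width: 1.001
grip_force: 0.0
```

Run:
```python
from m import *
s=[bot.read_camera("top"),bot.read_state()][1];print(s["tool_pos"],s["tcp_rot"])
b=save("scene","s2")
r=bot.trace("punch_short","scene")
for k in r[:2]:
    print(k["score"],np.array(k["box"])*[640,480,640,480])
M["counter"][1].append(box(.010,.028,.026,.033,.018,.003))
for k in bot.trace("counter","scene")[:1]:
    print(k["score"],fit("counter",{"scene":k["mask"]},(.4672,.166,2.235)))
print(fit("punch_short",{"scene":r[0]["mask"]},(.615,.105,-.9),.003))
```

```text
[0.466  0.1648 0.1072] [2.973  1.0141 0.0024]
0.98 [350.976 278.88  386.816 322.224]
0.82 (array([0.4642, 0.1682, 2.264 ]), np.float64(0.13343743345872672))
(array([ 0.6127,  0.1054, -0.8598]), np.float64(0.08079203080119779))
```

View pics/s2.png

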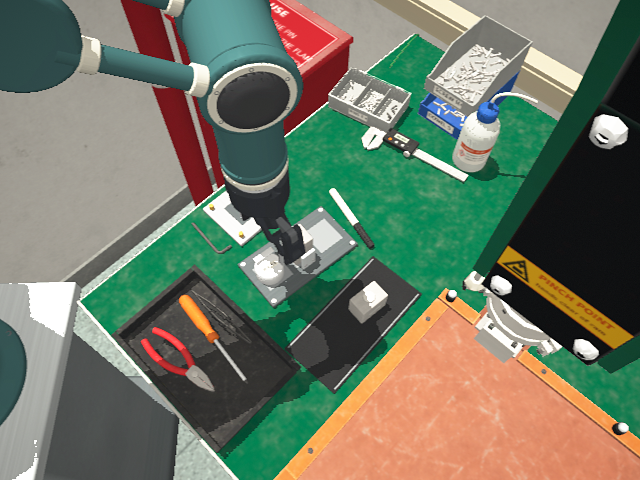

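The short punch stands upright on the mat at (368,301), and the open gripper is over the counter at (268,270). Next is the counter grasp.

servo_tool --pt "-0.005 0 -0.25 0 0 0 0" --pt "-0.005 0 -0.5 0 0 0 0" --pt "-0.005 0 -0.665 0 0 0 0" --pt "-0.005 0 -0.665 0 0 0 0" --pt "-0.005 0 -0.665 0 0 0 0.2" --pt "-0.005 0 -0.665 0 0 0 0.35" --pt "-0.005 0 -0.665 0 0 0 0.5" --pt "-0.005 0 -0.665 0 0 0 0.7" --pt "-0.005 0 -0.665 0 0 0 0.8" --pt "-0.005 0 -0.665 0 0 0 0.8" --pt "-0.005 0 -0.665 0 0 0 0.8" --newtons 25

```text
time: 10.1
tool_pos: [0.4662, 0.1653, 0.009]
tcp_rot: [2.973, 1.014, 0.007]
wrist_force: [0.7, -0.8, 6.0]
width: 0.522
grip_force: 25.8
```

servo_tool --pt "0 0 0.2 0 0 0 0.8" --pt "0 0 0.45 0 0 0 0.8" --pt "0 0 0.45 0 0 0 0.8" --pt "0.2 -0.25 0.45 0 0 0 0.8" --pt "0.4 -0.5 0.45 0 0 0 0.8" --pt "0.64 -0.79 0.45 0 0 0 0.8" --pt "0.64 -0.79 0.45 0 0 0 0.8" --pt "0.64 -0.79 0.25 0 0 0 0.8" --pt "0.64 -0.79 0.1 0 0 0 0.8" --pt "0.64 -0.79 0.02 0 0 0 0.8" --pt "0.64 -0.79 -0.02 0 0 0 0.8" --pt "0.64 -0.79 -0.03 0 0 0 0.8" --pt "0.64 -0.79 -0.03 0 0 0 0.8"

```text
time: 11.4
tool_pos: [0.5605, 0.0468, 0.0035]
tcp_rot: [2.973, 1.015, 0.001]
wrist_force: [-1.1, 0.6, 0.9]
width: 0.521
grip_force: 28.1
```

servo_tool --pt "0 0 0 0 0 0 0.3" --pt "0 0 0 0 0 0 0" --pt "0 0 0 0 0 0 0" --pt "0 0 0 0 0 0 0" --pt "0 0 0.25 0 0 0 0" --pt "0 0 0.5 0 0 0 0" --pt "0 0 0.8 0 0 0 0" --pt "-0.17 0.5 0.8 0 0 0.1 0" --pt "-0.34 1 0.8 0 0 0.2 0" --pt "-0.34 1 0.8 0 0 0.3 0" --pt "-0.34 1 0.8 0 0 0.4 0" --pt "-0.34 1 0.8 0 0 0.5 0" --pt "-0.34 1 0.8 0 0 0.5 0" --pt "-0.34 1 0.8 0 0 0.5 0" --pt "-0.34 1 0.8 0 0 0.5 0" --pt "-0.34 1 0.8 0 0 0.5 0" --pt "-0.34 1 0.8 0 0 0.5 0" --pt "-0.34 1 0.8 0 0 0.5 0" --pt "-0.34 1 0.8 0 0 0.5 0" --pt "-0.34 1 0.8 0 0 0.5 0"

```text
time: 13.4
tool_pos: [0.5091, 0.1962, 0.1225]
tcp_rot: [-1.388, -2.818, 0.0]
wrist_force: [0.4, 0.1, -0.3]
width: 0.997
grip_force: 0.0
```

Run:
```python
from m import *
b=save("scene","s3");s=bot.read_state();print(s["tool_pos"],s["tcp_rot"],s["q"])
cv2.imwrite("pics/c3.png",cv2.resize(b[150:400,190:450],(780,600))[:,:,::-1])
M["counter"][1].append(box(.010,.028,.026,.033,.018,.003))
for o,p,ba in(("counter",(.56,.047,2.235),.003),("punch_tall",(.5085,.1980,.664),.008)):
    r=bot.trace(o,"scene")[0];print(o,r["score"],fit(o,{"scene":r["mask"]},p,ba))
```

```text
[0.5091 0.1962 0.1225] [-1.3881 -2.8183  0.    ] [ 0.3223  0.1153  1.9912 -0.      1.0352 -0.3332]
counter 0.96 (array([0.5595, 0.0491, 2.1459]), np.float64(0.09340981683071503))
punch_tall 0.84 (array([0.5075, 0.2   , 0.5196]), np.float64(0.18507008727849772))
```

View pics/c3.png

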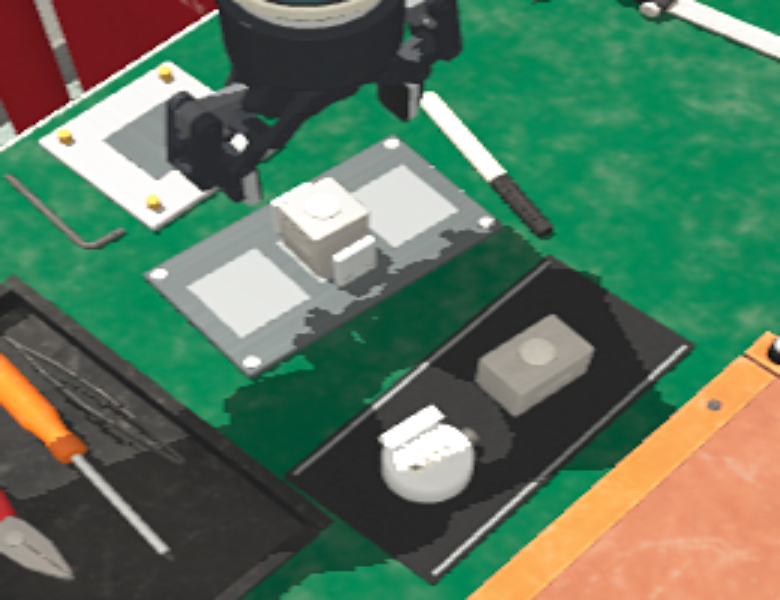

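Both neighbours stand upright on the mat (counter at (430,460) and short punch at (535,365) in the crop). The tall punch is free on its seat, so I'll grasp it.

servo_tool --pt "-0.003 0.011 -0.25 0 0 0 0" --pt "-0.003 0.011 -0.5 0 0 0 0" --pt "-0.003 0.011 -0.67 0 0 0 0" --pt "-0.003 0.011 -0.67 0 0 0 0" --pt "-0.003 0.011 -0.67 0 0 0 0.3" --pt "-0.003 0.011 -0.67 0 0 0 0.5" --pt "-0.003 0.011 -0.67 0 0 0 0.8" --pt "-0.003 0.011 -0.67 0 0 0 1" --pt "-0.003 0.011 -0.67 0 0 0 1" --pt "-0.003 0.011 -0.67 0 0 0 1" --pt "-0.003 0.011 -0.67 0 0 0 1" --newtons 45

```text
time: 14.65
tool_pos: [0.5101, 0.1983, 0.024]
tcp_rot: [1.385, 2.817, 0.003]
wrist_force: [-1.7, -0.1, 7.2]
width: 0.405
grip_force: 46.4
```

servo_tool --pt "0 0 0.15 0 0 0 1" --pt "0 0 0.35 0 0 0 1" --pt "0 0 0.5 0 0 0 1" --pt "0 0 0.5 0 0 0 1" --pt "-0.2 0.19 0.5 0 0 0.032 1" --pt "-0.4 0.38 0.5 0 0 0.032 1" --pt "-0.62 0.587 0.5 0 0 0.032 1" --pt "-0.62 0.587 0.5 0 0 0.032 1" --pt "-0.62 0.587 0.4 0 0 0.032 1" --pt "-0.62 0.587 0.25 0 0 0.032 1" --pt "-0.62 0.587 0.25 0 0 0.032 1"

```text
time: 15.75
tool_pos: [0.4121, 0.2836, 0.0552]
tcp_rot: [-1.24, -2.881, 0.011]
wrist_force: [-1.1, -1.1, -6.0]
width: 0.402
grip_force: 46.2
```

Run:
```python
from m import *
a=save("top","t4");b=save("scene","s4");s=bot.read_state();print(s["tool_pos"],s["tcp_rot"],s["width"])
cv2.imwrite("pics/c4.png",np.hstack([cv2.resize(x,(400,400),interpolation=cv2.INTER_CUBIC) for x in(a[220:360,210:350],b[130:270,180:320])])[:,:,::-1])
```

```text
[0.4145 0.2849 0.058 ] [-1.2419 -2.8835  0.0048] 0.40403677675526883
```

View pics/c4.png

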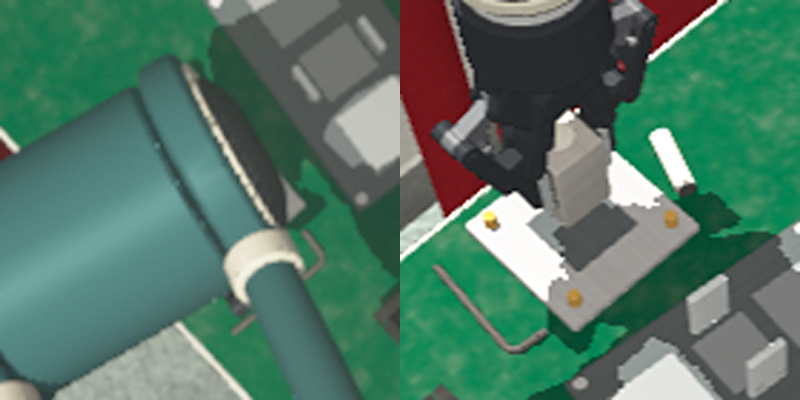

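The tall punch hangs upright above the dark square in the scene view, held 37 mm high, which explains the shift up in the picture. I'll lower it, release it, retreat and check.

servo_tool --pt "0 0 -0.12 0 0 0 1" --pt "0 0 -0.2 0 0 0 1" --pt "0 0 -0.24 0 0 0 1" --pt "0 0 -0.25 0 0 0 1" --pt "0 0 -0.25 0 0 0 1" --pt "0 0 -0.25 0 0 0 1" --pt "0 0 -0.25 0 0 0 0.5" --pt "0 0 -0.25 0 0 0 0" --pt "0 0 -0.25 0 0 0 0" --pt "0 0 -0.25 0 0 0 0" --pt "0 0 -0.25 0 0 0 0" --pt "0 0 0 0 0 0 0" --pt "0 0 0.3 0 0 0 0" --pt "0 0 0.5 0 0 0 0" --pt "0.15 -0.3 0.5 0 0 0 0" --pt "0.3 -0.6 0.5 0 0 -0.1 0" --pt "0.45 -1 0.5 0 0 -0.2 0" --pt "0.45 -1 0.5 0 0 -0.3 0" --pt "0.45 -1 0.5 0 0 -0.4 0" --pt "0.45 -1 0.5 0 0 -0.532 0"

```text
time: 17.85
tool_pos: [0.4835, 0.1349, 0.1344]
tcp_rot: [-2.222, -2.221, 0.0]
wrist_force: [-0.2, -0.2, 0.6]
width: 0.998
grip_force: 0.0
```

servo_tool --pt "0.3 -0.4 0 0 0 0 0" --pt "0.52 -0.595 0 0 0 0 0" --pt "0.52 -0.595 0 0 0 0 0" --pt "0.52 -0.595 0 0 0 0 0" --pt "0.52 -0.595 0 0 0 0 0"

```text
time: 18.35
tool_pos: [0.5605, 0.0468, 0.134]
tcp_rot: [-2.213, -2.227, 0.001]
wrist_force: [0.7, 1.1, 0.5]
width: 1.0
grip_force: 0.0
```

Run:
```python
from m import *
a=save("top","t5");b=save("scene","s5");s=bot.read_state();print(s["time"],s["tool_pos"],s["tcp_rot"],s["q"])
cv2.imwrite("pics/c5.png",np.hstack([cv2.resize(x,(400,400),interpolation=cv2.INTER_CUBIC) for x in(a[200:360,210:370],b[130:350,180:400])])[:,:,::-1])
for n in("top","scene"):
  for o,p in(("punch_tall",(.4157,.2862,.76)),):
    r=bot.trace(o,n)[:1]
    if r: print(n,r[0]["score"],np.array(r[0]["box"])*[640,480,640,480],fit(o,{n:r[0]["mask"]},p))
```

```text
18.45 [0.5599 0.0476 0.134 ] [-2.2111 -2.2296  0.0014] [0.0402 0.134  1.9465 0.0005 1.0627 0.0316]
top 0.71 [262.912 279.216 290.176 302.88 ] (array([0.417 , 0.2859, 0.7468]), np.float64(0.07127937336814616))
scene 0.62 [227.072 175.824 258.624 219.504] (array([0.415 , 0.2892, 0.7295]), np.float64(0.052482842147759334))
```

View pics/c5.png

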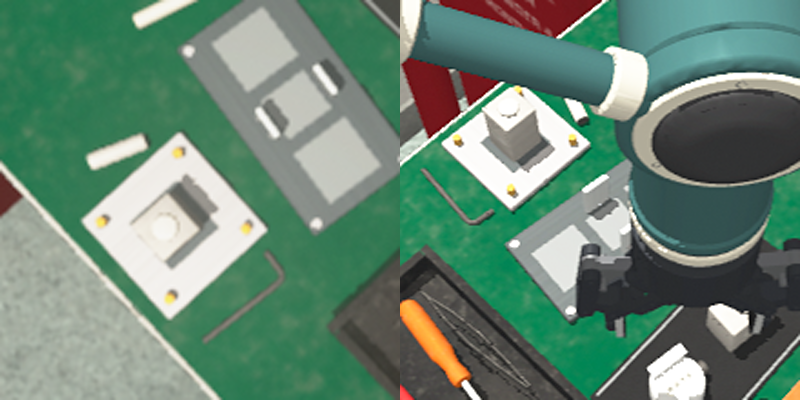

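The tall punch stands centred between the pins (165,230 in the top crop), within about 2 mm. Next I turn back and take the counter.

servo_tool --pt "-0.006 0 0 0 0 -0.04 0" --pt "-0.006 0 0 0 0 -0.09 0" --pt "-0.006 0 0 0 0 -0.135 0" --pt "-0.006 0 0 0 0 -0.18 0" --pt "-0.006 0 0 0 0 -0.225 0" --pt "-0.006 0 0 0 0 -0.27 0" --pt "-0.006 0 0 0 0 -0.293 0" --pt "-0.006 0 0 0 0 -0.293 0" --pt "-0.006 0 -0.1 0 0 -0.293 0" --pt "-0.006 0 -0.4 0 0 -0.293 0" --pt "-0.006 0 -0.7 0 0 -0.293 0" --pt "-0.006 0 -0.88 0 0 -0.293 0" --pt "-0.006 0 -0.88 0 0 -0.293 0" --pt "-0.006 0 -0.88 0 0 -0.293 0" --pt "-0.006 0 -0.88 0 0 -0.293 0.3" --pt "-0.006 0 -0.88 0 0 -0.293 0.5" --pt "-0.006 0 -0.88 0 0 -0.293 0.8" --pt "-0.006 0 -0.88 0 0 -0.293 0.8" --pt "-0.006 0 -0.88 0 0 -0.293 0.8" --pt "-0.006 0 -0.88 0 0 -0.293 0.8" --newtons 25

```text
time: 20.55
tool_pos: [0.562, 0.0468, 0.0045]
tcp_rot: [2.972, 1.015, 0.005]
wrist_force: [-0.9, 0.3, 6.8]
width: 0.518
grip_force: 25.4
```

servo_tool --pt "0 0 0.2 0 0 0 0.8" --pt "0 0 0.45 0 0 0 0.8" --pt "0 0 0.5 0 0 0 0.8" --pt "-0.2 0.25 0.5 0 0 0 0.8" --pt "-0.4 0.5 0.5 0 0 0 0.8" --pt "-0.64 0.787 0.5 0 0 0 0.8" --pt "-0.64 0.787 0.5 0 0 0 0.8" --pt "-0.64 0.787 0.3 0 0 0 0.8" --pt "-0.64 0.787 0.15 0 0 0 0.8" --pt "-0.64 0.787 0.07 0 0 0 0.8" --pt "-0.64 0.787 0.035 0 0 0 0.8" --pt "-0.64 0.787 0.032 0 0 0 0.8" --pt "-0.64 0.787 0.032 0 0 0 0.8"

```text
time: 21.85
tool_pos: [0.4649, 0.1646, 0.0082]
tcp_rot: [-2.973, -1.014, -0.0]
wrist_force: [-2.1, 0.5, 4.4]
width: 0.517
grip_force: 28.6
```

servo_tool --pt "0 0 0 0 0 0 0.3" --pt "0 0 0 0 0 0 0" --pt "0 0 0 0 0 0 0" --pt "0 0 0 0 0 0 0" --pt "0 0 0.25 0 0 0 0" --pt "0 0 0.5 0 0 0 0" --pt "0 0 0.6 0 0 0 0" --pt "0.3 -0.12 0.6 0 0 0 0" --pt "0.6 -0.24 0.6 0 0 0 0" --pt "1 -0.397 0.6 0 0 0 0" --pt "1 -0.397 0.6 0 0 0 0" --pt "1 -0.397 0.6 0 0 0 0" --pt "1 -0.397 0.6 0 0 0 0"

```text
time: 23.15
tool_pos: [0.6129, 0.1053, 0.0965]
tcp_rot: [-2.972, -1.014, 0.004]
wrist_force: [-0.7, -0.1, -0.6]
width: 1.0
grip_force: 0.0
```

Run:
```python
from m import *
a=save("top","t6");b=save("scene","s6");s=bot.read_state();print(s["time"],s["tool_pos"],s["tcp_rot"],s["q"])
cv2.imwrite("pics/c6.png",np.hstack([cv2.resize(x,(400,400),interpolation=cv2.INTER_CUBIC) for x in(a[170:330,250:410],b[170:370,200:400])])[:,:,::-1])
M["counter"][1].append(box(.010,.028,.026,.033,.018,.003))
for n in("top","scene"):
    r=bot.trace("counter",n)[:1]
    if r: print(n,r[0]["score"],fit("counter",{n:r[0]["mask"]},(.467,.166,2.235)))
```

```text
23.25 [0.6123 0.1058 0.0967] [-2.972  -1.0159  0.0034] [0.1308 0.2794 1.8465 0.0003 1.018  1.0427]
top 0.56 (array([0.4653, 0.1624, 2.2654]), np.float64(0.08934864158235767))
scene 0.73 (array([0.4622, 0.1648, 2.258 ]), np.float64(0.09014280738418667))
```

View pics/c6.png

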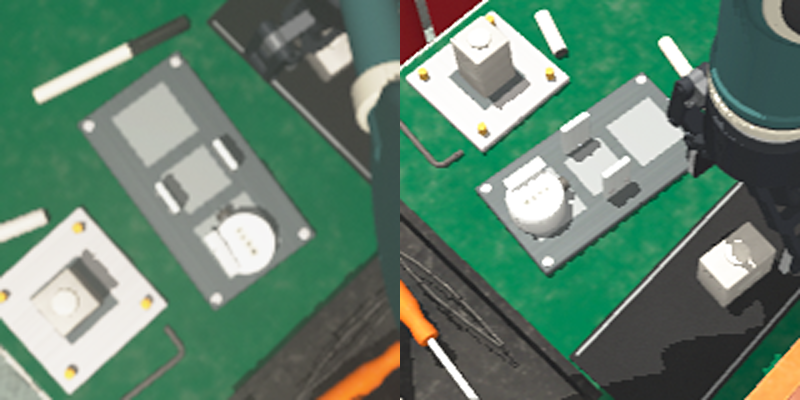

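The counter is back on its seat and upright. Last is the short punch.

servo_tool --pt "0.005 -0.004 -0.2 0 0 0 0" --pt "0.005 -0.004 -0.4 0 0 0 0" --pt "0.005 -0.004 -0.585 0 0 0 0" --pt "0.005 -0.004 -0.585 0 0 0 0" --pt "0.005 -0.004 -0.585 0 0 0 0.3" --pt "0.005 -0.004 -0.585 0 0 0 0.5" --pt "0.005 -0.004 -0.585 0 0 0 0.8" --pt "0.005 -0.004 -0.585 0 0 0 1" --pt "0.005 -0.004 -0.585 0 0 0 1" --pt "0.005 -0.004 -0.585 0 0 0 1" --pt "0.005 -0.004 -0.585 0 0 0 1" --newtons 45

```text
time: 24.45
tool_pos: [0.6166, 0.105, 0.0117]
tcp_rot: [2.973, 1.015, 0.005]
wrist_force: [-0.9, 0.4, 6.4]
width: 0.367
grip_force: 46.9
```

servo_tool --pt "0 0 0.2 0 0 0 1" --pt "0 0 0.45 0 0 0 1" --pt "0 0 0.5 0 0 0 1" --pt "-0.15 0.29 0.5 0 0 0 1" --pt "-0.3 0.58 0.5 0 0 0 1" --pt "-0.43 0.84 0.5 0 0 0 1" --pt "-0.43 0.84 0.5 0 0 0 1" --pt "-0.43 0.84 0.3 0 0 0 1" --pt "-0.43 0.84 0.15 0 0 0 1" --pt "-0.43 0.84 0.07 0 0 0 1" --pt "-0.43 0.84 0.035 0 0 0 1" --pt "-0.43 0.84 0.032 0 0 0 1" --pt "-0.43 0.84 0.032 0 0 0 1"

```text
time: 25.75
tool_pos: [0.5502, 0.2301, 0.016]
tcp_rot: [-2.973, -1.014, 0.003]
wrist_force: [-7.6, -1.2, 9.7]
width: 0.364
grip_force: 50.5
```

servo_tool --pt "0 0 0 0 0 0 0.5" --pt "0 0 0 0 0 0 0" --pt "0 0 0 0 0 0 0" --pt "0 0 0 0 0 0 0" --pt "0 0 0 0 0 0 0" --pt "0 0 0.25 0 0 0 0" --pt "0 0 0.5 0 0 0 0" --pt "0 0 0.9 0 0 0 0" --pt "0 -0.3 0.9 0 0 0 0" --pt "0 -0.6 0.9 0 0 0 0" --pt "0 -1 0.9 0 0 0 0" --pt "0 -1 0.9 0 0 0 0" --pt "0 -1 0.9 0 0 0 0"

```text
time: 27.05
tool_pos: [0.5505, 0.0791, 0.1493]
tcp_rot: [-2.975, -1.01, -0.0]
wrist_force: [0.6, 0.6, -0.2]
width: 1.003
grip_force: 0.0
```

servo_tool --pt "-0.3 -1 0 0 0 0 0" --pt "-0.3 -1 0 0 0 0 0" --pt "-0.3 -1 0 0 0 0 0" --pt "-0.3 -1 0 0 0 0 0" --pt "-0.3 -1 0 0 0 0 0"

```text
time: 27.55
tool_pos: [0.5057, -0.0692, 0.1493]
tcp_rot: [-2.973, -1.012, -0.001]
wrist_force: [0.5, 0.4, 0.8]
width: 1.002
grip_force: 0.0
```

Run:
```python
from m import *
a=save("top","t7");b=save("scene","s7")
cv2.imwrite("pics/c7.png",np.hstack([cv2.resize(x,(400,400),interpolation=cv2.INTER_CUBIC) for x in(a[170:330,230:390],b[170:370,200:400])])[:,:,::-1])
M["counter"][1].append(box(.010,.028,.026,.033,.018,.003))
for o,p in(("punch_short",(.55,.231,-.9)),("counter",(.467,.166,2.235)),("punch_tall",(.416,.287,.76))):
  for n in("top","scene"):
    for r in bot.trace(o,n)[:1]: print(o,n,r["score"],*fit(o,{n:r["mask"]},p))
```

```text
counter top 0.84 [0.4654 0.1615 2.1641] 0.07732844541184558
punch_tall top 0.57 [0.4173 0.2866 0.7399] 0.05854470919805277
```

View pics/c7.png

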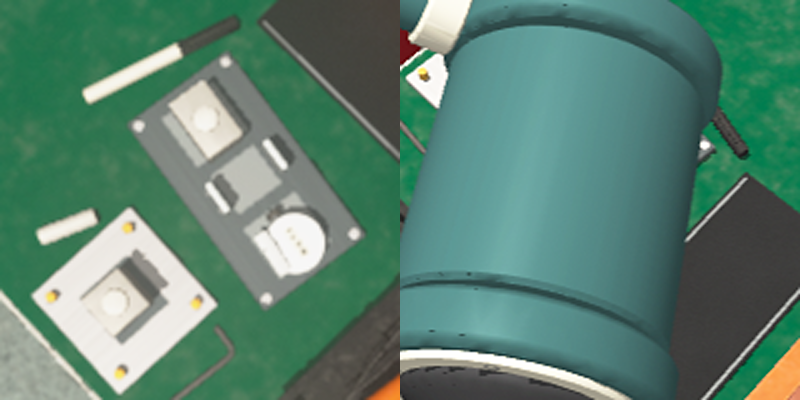

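The top crop shows all three standing upright in place: short punch at (205,118) and counter at (295,240) on their seats, tall punch at (115,298) amid the pins. The arm is clear, so I'm handing in.

```bash
python3 -c "
from workcell import bot
print(bot.finish_job())"
```

```text
the job is handed in; nothing more can be done
None
```

The job is handed in at about 28 s of the 102 s: the tall punch stands between the pins (about 2 mm off centre), and the short punch and counter are back on their seats, the counter about 3 mm off and the short punch checked only by eye; no verdict came back.

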